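Snap a pantry tray's lid shut by running a fingertip along its tabs

TASK

The lid on the pull-out tray is resting in place but not sealed: run a fingertip lightly along the row of five snap tabs on the lid's front edge so that each is pressed home, one after another, starting at the end nearer the capped glass jar that stands beside the tray and finishing at the other end. Do not press hard, do not pick anything up, and leave the other things where they stand.

Things in the scene. Friction and masses are not known exactly. Their poses are not given: they have to be found in the camera images.
- tray: Pull-out polypropylene tray with a press-on lid, fixed in low aluminium runners; lid 262 x 278 mm, upper face 65 mm above the worktop (a panel behind the tab row, local x above -0.03, is 3 mm higher). Origin: centre of the underside, on the worktop; x points away from the robot (at yaw 0), y to the left along the tab row, z up. The row of five tabs lies along the lid's front edge (nearest the robot) at local x = -0.085, at local y = 0.08, 0.04, 0, -0.04, -0.08.
- tab1_top (a point): Middle of the flat crest of snap tab 1, counted from the left (+y) end of the row; it moves down with the tab. Each tab is a roof-shaped hump, 26 mm across the row and 37 mm along it; its crest is flat for 8 mm and stands 10 mm above the lid while the tab is up, and both ends slope down along the row to 2.5 mm above the lid, so that a fingertip sliding along the row rides onto the hump and presses it down. Tabs are 40 mm apart, centre to centre.
- tab2_top (a point): Middle of the flat crest of snap tab 2, counted from the left (+y) end of the row; it moves down with the tab. Same shape as tab 1.
- tab3_top (a point): Middle of the flat crest of snap tab 3, counted from the left (+y) end of the row; it moves down with the tab. Same shape as tab 1.
- tab4_top (a point): Middle of the flat crest of snap tab 4, counted from the left (+y) end of the row; it moves down with the tab. Same shape as tab 1.
- tab5_top (a point): Middle of the flat crest of snap tab 5, counted from the left (+y) end of the row; it moves down with the tab. Same shape as tab 1.
- tab1 (a joint): How far snap tab 1 is pressed down, m: 0 is up, 0.007 is the hard stop; 0.0045 or more counts as home. It resists with about 2 N and stays where it is left.
- tab2 (a joint): How far snap tab 2 is pressed down, m: 0 is up, 0.007 is the hard stop; 0.0045 or more counts as home. It resists with about 2 N and stays where it is left.
- tab3 (a joint): How far snap tab 3 is pressed down, m: 0 is up, 0.007 is the hard stop; 0.0045 or more counts as home. It resists with about 2 N and stays where it is left.
- tab4 (a joint): How far snap tab 4 is pressed down, m: 0 is up, 0.007 is the hard stop; 0.0045 or more counts as home. It resists with about 2 N and stays where it is left.
- tab5 (a joint): How far snap tab 5 is pressed down, m: 0 is up, 0.007 is the hard stop; 0.0045 or more counts as home. It resists with about 2 N and stays where it is left.
- jar: Upright green glass jar with a metal screw cap, 72 mm diameter, 100 mm high, loose, standing on the worktop beyond the left or the right end of the tab row (its place varies). Origin: centre of its underside.
- timer: Round kitchen timer shell, 76 mm diameter, 62 mm high, loose, standing on the worktop on the other side of the tray from the jar. Origin: centre of its underside. Bystander.
- cellbox: Sliding-lid wooden box of AAA cells, 65 x 110 x 28 mm high, loose, lying on the tray's lid behind the tabs. Origin: centre of its underside. Bystander.
- bulb: Frosted filament bulb standing in a 62 mm square cardboard sleeve, 113 mm high overall, loose, on the worktop at the far left or far right of the tray. Origin: centre of its underside. Bystander.
- tin: Low flat food tin, 80 mm diameter, 45 mm high, loose, on the worktop at the far left or far right of the tray. Origin: centre of its underside. Bystander.
- mug: Mug, 80 mm diameter, 90 mm high, loose, on the worktop at the near right of the tray. Origin: centre of its underside. Bystander.
- cellpack: Strip of four AAA cells side by side, 44 x 42 x 10 mm, loose, lying on the tray's lid to the left of the wooden box. Origin: centre of its underside. Bystander.
There are look-alikes about, which are no part of the job. Leave any yellow look-alike of the jar alone.

How it is judged:
By the outcome, as a careful person would: the job done as asked, in the order asked, and still so for the second after the job is handed in, with the robot touching nothing.
It also fails if it takes over 43 s, if anything falls off the work surface, if the arm or the gripper's body presses on something with over 40 N, if the wrist force passes 120 N, or if a joint passes its speed limit or range.

ROBOT

A 6-joint arm with a two-finger parallel gripper is mounted at the origin on the work surface. World frame = base frame: x ahead of the robot, y to its left, z up, the work surface at z = 0. Lengths are in m, angles in rad, forces in N, time in s.
With the tool pointing down it reaches from about 0.35 to 0.775 m from the base axis. Payload 7.3 kg.
Tool frame: the origin (TCP) lies at the very end of the fingers, on their centre line; the grasp point (between the pads) lies 19 mm behind it; z points along the fingers, y is the direction in which the jaws open and shut (so a half turn about z gives the same grasp; the last joint's range is limited). The gripper opens to 92 mm and grips with 3 to 60 N. Pads are 19 mm wide; open, the fingers measure 130 mm over their backs; the gripper's body (75 mm by 190 mm) begins 47 mm behind the grasp point.
Start: joints at [-1.253, 0.342, 1.524, -0, 1.275, -0.146], TCP at [0.235, -0.47, 0.227] pointing down, gripper open.
Joint ranges: [-2.53, 2.53], [-0.77, 2.02], [0.04, 2.7], [-1, 4.14], [0.28, 2.66], [-3.11, 3.11]. Speed limits (rad/s): [2.57, 2.57, 3.14, 3.14, 3.14, 3.14].

INTERFACE

Orientations are given as [roll, pitch, yaw] about the fixed x, y, z axes, in that order (R = Rz(yaw) Ry(pitch) Rx(roll)).
In Python, from cell import monitor, eyes, order gives the robot as it stands. The module is installed in compiled form; this text tells all that it offers.
- The arm moves only by the tool carry_out, never from a script. Its argument "targets" is a list of rows, each a list of 2 entries, a list of its own where there are three numbers: the shift along the tool's x, y, z in m, then the turn about the tool's z in rad. In form: [[[dx, dy, dz], twist], ...]. A call has 1 to 10 rows; each row shifts and turns the pose as measured when the row begins, along the tool's axes as they then stand; what a row does not reach is not made up. A row lasts 1/8 s, in which the tool goes at most 62.5 mm and 10.7 degrees, less where a joint would pass 70% of its speed; a pose out of reach is approached as far as the arm can. A call is refused whole if a number of a shift passes 0.0625 or a number of a turn 0.188, either way. A call with a gripper value outside its range is refused whole. "fingers" is the closure, from 0 (fully open) to 1 (shut), set as the call begins (left out, the last holds). The fingers move at their own pace and stop on an object; "grip_force" is the grip in N (left out, the last holds). Time passes only in rows, so rows that do not move let the fingers close. It gives the time, the measured TCP pose, the force and the opening at its end, in the units of the state.
- monitor.observe(): the state, without advancing time (a new reading comes with each control period).
- eyes.read_camera(name): name is "scene" or "top" or "wrist"; returns the picture (400x640x3 uint8, red, green, blue); there is no depth.
- eyes.camera_info(name): a dict with "K" (3x3 intrinsics, pixels), "dist" ([k1, k2, p1, p2, k3] as OpenCV has them; the pictures are not rectified), "rvec" (rotation vector, rad) and "tvec" (3), from world to camera coordinates, as OpenCV has them. Camera axes: x right, y down, z forward; pixel columns grow to the right and rows downward; lengths in m; the calibration is good to about 2 mm. A picture is of the moment at which its call begins: read the wrist's pose just before it. camera_info takes no time and is no camera call; for the wrist camera it gives the pose at the moment of the call.
- order.hand_in(): hands the job in, once; it reports no verdict.
The state is a dict: "time": time; "qpos": joint angles; "qvel": joint speeds; "joint_efforts": joint torques, N m; "tool_pos": TCP position; "tool_rot": TCP orientation; "contact_force": force on the tool from outside, world axes, zero at the start; "torque": the same for the moment, N m; "opening": finger opening in m.
Only numpy, scipy, OpenCV 4.12 (cv2) and the standard library are available. Lean on these libraries where they do the work, as an engineer would, in place of code of your own. Each camera call takes 0.05 s, during which the arm holds its last target.

## Working session

There is one attempt and no reset: what is moved stays moved. The work goes in short steps, Python scripts to look and compute and a tool call to move; the robot and the scene stay as the last step left them, time stands still between calls to the robot, and variables do not carry over. Pictures are saved under pics/ and viewed, and the job is handed in when it is done.

Besides the shell and the picture viewer there is one more tool, called by a JSON object that holds its "fn" and its "kwargs". carry_out: Moves the arm, as the interface text tells. Its arguments: {"type":"object","properties":{"targets":{"type":"array","items":{"type":"array"}},"fingers":{"type":"number"},"grip_force":{"type":"number"}},"required":["targets"]}

```bash
mkdir -p pics; python3 - <<'E'
from cell import monitor, eyes
import cv2
s=monitor.observe();print(s)
for n in("scene","top"):
    im=eyes.read_camera(n);cv2.imwrite(f"pics/{n}0.png",im[:,:,::-1]);print(n,eyes.camera_info(n))
E
```

```text
{'time': 0.0, 'qpos': array([-1.25300290e+00,  3.42708775e-01,  1.52500834e+00, -2.12997496e-05,
        1.27543678e+00, -1.45989574e-01]), 'qvel': array([ 0.00028257, -0.00076255,  0.00086533,  0.00159651, -0.00035398,
        0.00072327]), 'joint_efforts': array([-1.74183410e-04, -4.31241918e+01, -2.44222856e+01,  7.17626070e-02,
        5.58648503e-02, -1.28681518e-04]), 'tool_pos': array([ 0.23473812, -0.46913312,  0.22605525]), 'tool_rot': array([-3.14004506e+00, -2.06964691e-04,  4.63789056e-01]), 'contact_force': array([ 0.69937986, -0.14245262, -0.21768425]), 'torque': array([-0.00794074, -0.02496094, -0.03785757]), 'opening': 0.0917381966117098}
scene {'K': array([[399.98504035,   0.        , 318.07578213],
       [  0.        , 399.98504035, 201.1928725 ],
       [  0.        ,   0.        ,   1.        ]]), 'dist': array([-0.05483019,  0.        ,  0.        ,  0.        ,  0.        ]), 'rvec': array([ 1.74489982,  1.70066842, -0.74326822]), 'tvec': array([ 0.01852553, -0.28479603,  1.39894048])}
top {'K': array([[426.11415649,   0.        , 318.16078527],
       [  0.        , 426.11415649, 191.89699148],
       [  0.        ,   0.        ,   1.        ]]), 'dist': array([0.02445529, 0.        , 0.        , 0.        , 0.        ]), 'rvec': array([ 2.14881331, -2.18748924,  0.11669434]), 'tvec': array([-0.03572111,  0.52986715,  1.34839262])}
```

View pics/scene0.png

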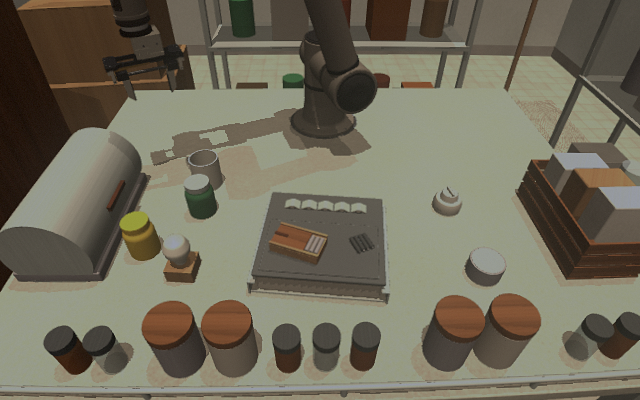

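View pics/top0.png

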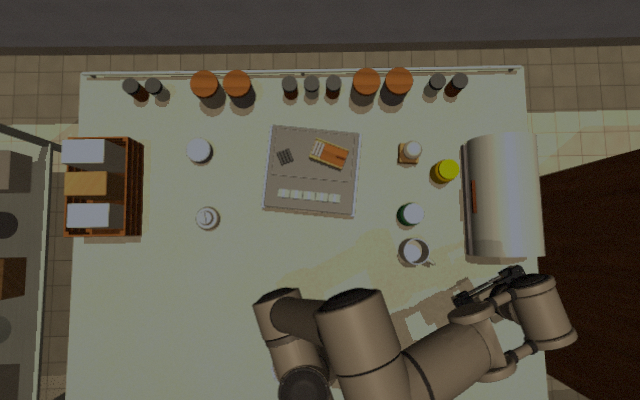

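The top view shows the five white tabs from about (283,193) to (335,198). The green jar is at (410,214), right of the row (-y), so the order is tab 5 to tab 1. Next I'll measure the tabs.

```bash
cat > h.py <<'E'
import numpy as np, cv2
from cell import eyes
def ray(n,px,z,info=None):
    c=info or eyes.camera_info(n);R,_=cv2.Rodrigues(c["rvec"]);t=np.array(c["tvec"])
    u=cv2.undistortPoints(np.array(px,float).reshape(-1,1,2),c["K"],c["dist"]).reshape(-1,2)
    d=np.c_[u,np.ones(len(u))]@R; o=-R.T@t
    return o+d*((z-o[2])/d[:,2])[:,None]
def blobs(im,roi,thr,amin=15):
    x0,y0,x1,y1=roi;hsv=cv2.cvtColor(im,cv2.COLOR_RGB2HSV)[y0:y1,x0:x1]
    m=((hsv[...,2]>thr)).astype(np.uint8)
    n,l,s,c=cv2.connectedComponentsWithStats(m,connectivity=4)
    return sorted([(c[i][0]+x0,c[i][1]+y0,s[i][4],s[i][2],s[i][3]) for i in range(1,n) if s[i][4]>=amin])
E
python3 - <<'E'
from h import *
for n,roi in(("top",(272,184,346,208)),("scene",(280,194,372,216))):
    im=cv2.imread(f"pics/{n}0.png")[:,:,::-1].copy()
    for t in(130,150,170,185):
        b=blobs(im,roi,t);print(n,t,[tuple(np.round(q,1)) for q in b])
        if len(b)==5:print(np.round(ray(n,[q[:2] for q in b],.072),4).tolist())
im=cv2.imread("pics/top0.png");cv2.imwrite("pics/topz.png",cv2.resize(im[110:280,240:460],None,fx=3.5,fy=3.5,interpolation=cv2.INTER_CUBIC))
print(ray("top",[(410,214)],.1),ray("top",[(413,251)],.09))
E
```

```text
top 130 [(np.float64(283.1), np.float64(192.6), np.float64(68.0), np.float64(11.0), np.float64(8.0)), (np.float64(295.8), np.float64(193.7), np.float64(71.0), np.float64(11.0), np.float64(8.0)), (np.float64(308.5), np.float64(195.2), np.float64(71.0), np.float64(10.0), np.float64(8.0)), (np.float64(321.4), np.float64(196.4), np.float64(74.0), np.float64(12.0), np.float64(8.0)), (np.float64(333.9), np.float64(197.6), np.float64(70.0), np.float64(11.0), np.float64(8.0))]
[[0.5241, 0.0645, 0.072], [0.52, 0.0249, 0.072], [0.5148, -0.0148, 0.072], [0.5103, -0.0549, 0.072], [0.5056, -0.0937, 0.072]]
top 150 []
top 170 []
top 185 []
scene 130 [(np.float64(292.6), np.float64(202.8), np.float64(100.0), np.float64(15.0), np.float64(9.0)), (np.float64(309.2), np.float64(203.8), np.float64(106.0), np.float64(15.0), np.float64(9.0)), (np.float64(325.3), np.float64(204.9), np.float64(104.0), np.float64(15.0), np.float64(9.0)), (np.float64(342.0), np.float64(206.0), np.float64(108.0), np.float64(16.0), np.float64(10.0)), (np.float64(349.5), np.float64(195.0), np.float64(142.0), np.float64(59.0), np.float64(4.0)), (np.float64(358.1), np.float64(206.9), np.float64(103.0), np.float64(15.0), np.float64(9.0))]
scene 150 [(np.float64(292.8), np.float64(202.4), np.float64(79.0), np.float64(14.0), np.float64(9.0)), (np.float64(309.1), np.float64(203.5), np.float64(77.0), np.float64(14.0), np.float64(8.0)), (np.float64(325.4), np.float64(204.5), np.float64(77.0), np.float64(14.0), np.float64(9.0)), (np.float64(341.7), np.float64(205.8), np.float64(78.0), np.float64(14.0), np.float64(9.0)), (np.float64(354.4), np.float64(194.6), np.float64(86.0), np.float64(44.0), np.float64(3.0)), (np.float64(358.1), np.float64(206.7), np.float64(73.0), np.float64(14.0), np.float64(7.0))]
scene 170 []
scene 185 []
[[ 0.44899423 -0.32293204  0.1       ]] [[ 0.33712685 -0.32952601  0.09      ]]
```

View pics/topz.png

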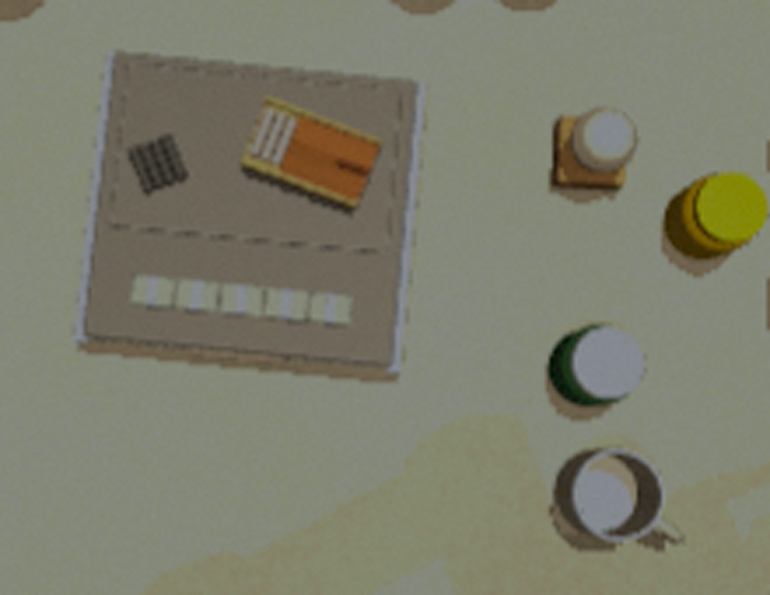

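{"fn": "carry_out", "kwargs": {"targets": [[[0.04,-0.02,0],0],[[0.04,-0.02,0],0],[[0.04,-0.02,0],0],[[0.04,-0.02,0],0],[[0.04,-0.02,0],0],[[0.04,-0.02,0],0],[[0.04,-0.02,0],0],[[0.04,-0.02,0],0],[[0.04,-0.02,0],0]], "fingers": 1, "grip_force": 5}}

```text
time: 1.23
tool_pos: [0.4812, -0.139, 0.2235]
tool_rot: [-3.135, 0.001, 0.457]
contact_force: [0.3, -0.3, 0.1]
opening: 0.0064
```

{"fn": "carry_out", "kwargs": {"targets": [[[0,0,0],-0.18],[[0,0,0],-0.18],[[0,0,0],-0.18],[[0,0,0],-0.18],[[0,0,0],-0.18],[[0,0,0],-0.09],[[0,0,0],0]]}}

```text
time: 2.1
tool_pos: [0.4814, -0.1344, 0.2206]
tool_rot: [-3.131, -0.008, 1.485]
contact_force: [-0.5, 0.4, -0.7]
opening: 0.0007
```

```bash
python3 - <<'E'
from h import *
from cell import monitor
s=monitor.observe();print({k:np.round(s[k],4) for k in s})
i=eyes.camera_info("wrist");im=eyes.read_camera("wrist");cv2.imwrite("pics/w1.png",im[:,:,::-1]);print(i)
import pickle;pickle.dump(i,open("w1.pkl","wb"))
E
```

```text
{'time': np.float64(2.1), 'qpos': array([-0.4281,  0.3083,  1.5914,  0.0037,  1.2546, -0.3432]), 'qvel': array([0.0003, 0.0027, 0.0032, 0.0003, 0.0017, 0.0111]), 'joint_efforts': array([ 5.40000e-03, -4.09271e+01, -2.40116e+01,  7.09000e-02,
        1.26400e-01, -4.99100e-01]), 'tool_pos': array([ 0.4814, -0.1344,  0.2206]), 'tool_rot': array([-3.1308, -0.0076,  1.4847]), 'contact_force': array([-0.4965,  0.3807, -0.6752]), 'torque': array([-0.0195, -0.1009,  0.0522]), 'opening': np.float64(0.0007)}
{'K': array([[285.44420832,   0.        , 324.15781313],
       [  0.        , 285.44420832, 203.53415842],
       [  0.        ,   0.        ,   1.        ]]), 'dist': array([0.01698844, 0.        , 0.        , 0.        , 0.        ]), 'rvec': array([-2.85098563,  0.11837384,  0.03353735]), 'tvec': array([-0.48900439, -0.12474058,  0.36446606])}
```

View pics/w1.png

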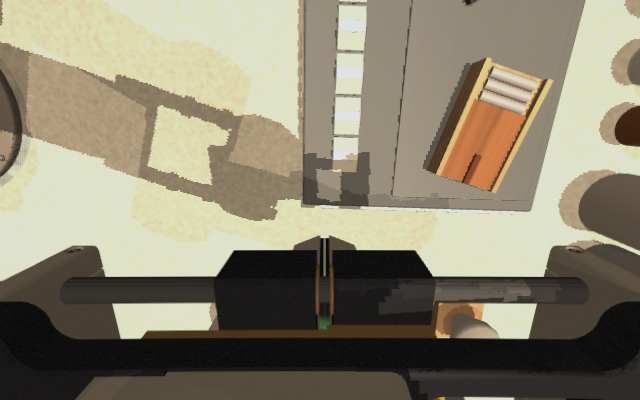

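```bash
python3 - <<'E'
from h import *
import pickle
i=pickle.load(open("w1.pkl","rb"))
im=cv2.imread("pics/w1.png")
cv2.imwrite("pics/w1z.png",cv2.resize(im[0:260,280:440],None,fx=2.3,fy=2.3,interpolation=cv2.INTER_CUBIC))
print(np.round(ray("w",[(352,3),(351,51),(348,94),(345,136)],.068,i),4))
P=np.array([[0.5241,0.0645],[0.52,0.0249],[0.5148,-0.0148],[0.5103,-0.0549],[0.5056,-0.0937]])
print((P[1:]+P[:-1])/2)
sc=ray("scene",[(292.6,202.8),(309.2,203.8),(325.3,204.9),(342,206),(358.1,206.9)],.072);print(np.round(sc,4))
E
```

```text
[[ 0.5213  0.0433  0.068 ]
 [ 0.5182  0.0035  0.068 ]
 [ 0.5129 -0.0353  0.068 ]
 [ 0.5073 -0.0766  0.068 ]]
[[ 0.52205  0.0447 ]
 [ 0.5174   0.00505]
 [ 0.51255 -0.03485]
 [ 0.50795 -0.0743 ]]
[[ 0.5063 -0.096   0.072 ]
 [ 0.5107 -0.0557  0.072 ]
 [ 0.5154 -0.0167  0.072 ]
 [ 0.5202  0.0235  0.072 ]
 [ 0.5241  0.0621  0.072 ]]
```

View pics/w1z.png

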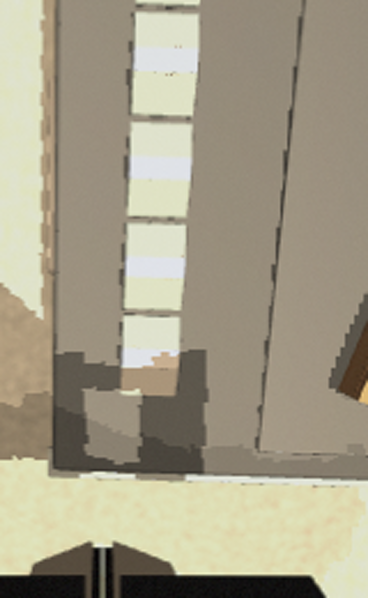

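{"fn": "carry_out", "kwargs": {"targets": [[[0.005,0.02,0],0.028],[[0,0,0.03],0],[[0,0,0.03],0],[[0,0,0.03],0],[[0,0,0.02],0],[[0,0,0.01],0],[[0,0,0],0]]}}

```text
time: 3.02
tool_pos: [0.5017, -0.1303, 0.097]
tool_rot: [-3.132, -0.007, 1.441]
contact_force: [-0.2, -0.4, 0.3]
opening: 0.0007
```

```bash
cat > st.py <<'E'
import numpy as np
from cell import monitor
s=monitor.observe();p=s["tool_pos"];th=np.pi/2-.114
d=np.array([np.cos(th),np.sin(th)]);n=np.array([d[1],-d[0]])
e=p[:2]-[.506,-.0953]
print(round(float(s["time"]),2),"along from tab5 mm",(e@d*1e3).round(1),"across(+x)",(e@n*1e3).round(1),"z",(p[2]*1e3).round(2),"rot",s["tool_rot"].round(4),"yaw want",round(th,3),"F",s["contact_force"].round(2))
E
python3 st.py
```

```text
3.02 along from tab5 mm -35.3 across(+x) -0.3 z 97.03 rot [-3.1315 -0.0069  1.4412] yaw want 1.457 F [-0.22 -0.36  0.29]
```

{"fn": "carry_out", "kwargs": {"targets": [[[0,0,0.012],-0.015],[[0,0,0.01],0],[[0,0,0],0],[[0,0,0],0]]}}

```text
time: 3.52
tool_pos: [0.5026, -0.1306, 0.0752]
tool_rot: [-3.135, -0.006, 1.456]
contact_force: [-0.2, 0.1, 0.3]
opening: 0.0
```

```bash
python3 st.py;python3 st.py; python3 - <<'E'
from h import *
im=eyes.read_camera("scene");cv2.imwrite("pics/s2.png",cv2.resize(im[150:250,230:430,::-1],None,fx=4,fy=4,interpolation=cv2.INTER_CUBIC))
E
```

```text
3.52 along from tab5 mm -35.5 across(+x) 0.6 z 75.19 rot [-3.1347 -0.0061  1.4564] yaw want 1.457 F [-0.15  0.09  0.27]
3.52 along from tab5 mm -35.5 across(+x) 0.6 z 75.19 rot [-3.1347 -0.0061  1.4564] yaw want 1.457 F [-0.15  0.09  0.27]
```

View pics/s2.png

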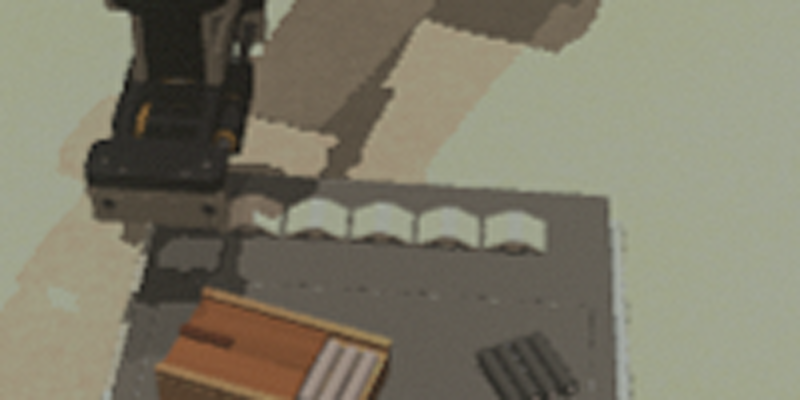

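The fingers sit just off the right end of the row, beside tab 5, and all five tabs are still up. I'll lower to working height.

{"fn": "carry_out", "kwargs": {"targets": [[[0,0,0.004],0],[[0,0,0.002],0],[[0,0,0],0],[[0,0,0],0]]}}

```text
time: 4.08
tool_pos: [0.5029, -0.1307, 0.0693]
tool_rot: [-3.136, -0.006, 1.456]
contact_force: [0.4, -0.6, -0.1]
opening: 0.0003
```

```bash
python3 st.py
```

```text
4.08 along from tab5 mm -35.5 across(+x) 0.9 z 69.32 rot [-3.1358 -0.0058  1.4564] yaw want 1.457 F [ 0.37 -0.61 -0.09]
```

{"fn": "carry_out", "kwargs": {"targets": [[[0.005,0,0],0],[[0.005,0,0],0],[[0.005,0,0],0],[[0.005,0,0],0],[[0.005,0,0],0]]}}

```text
time: 4.7
tool_pos: [0.5067, -0.1056, 0.0704]
tool_rot: [-3.138, -0.004, 1.456]
contact_force: [-1.1, -1.3, 2.3]
opening: 0.0005
```

```bash
python3 st.py
```

```text
4.7 along from tab5 mm -10.1 across(+x) 1.9 z 70.41 rot [-3.1384 -0.0036  1.4564] yaw want 1.457 F [-1.1  -1.29  2.31]
```

{"fn": "carry_out", "kwargs": {"targets": [[[0.004,-0.001,0.001],0],[[0.004,0,0.0005],0],[[0.004,0,0.0003],0]]}}

```text
time: 5.08
tool_pos: [0.5072, -0.0921, 0.0686]
tool_rot: [-3.139, -0.004, 1.457]
contact_force: [-0.6, -1.9, 1.7]
opening: 0.0005
```

```bash
python3 st.py
```

```text
5.08 along from tab5 mm 3.3 across(+x) 0.8 z 68.62 rot [-3.1385 -0.0042  1.4566] yaw want 1.457 F [-0.61 -1.88  1.75]
```

{"fn": "carry_out", "kwargs": {"targets": [[[0.005,0,0],0],[[0.005,0,0.0002],0],[[0.005,0,0.0002],0],[[0.005,0,0.0002],0]]}}

```text
time: 5.58
tool_pos: [0.5096, -0.0716, 0.0681]
tool_rot: [-3.139, -0.003, 1.457]
contact_force: [-0.8, -4.5, 1.6]
opening: 0.0003
```

```bash
python3 st.py
```

```text
5.58 along from tab5 mm 24.0 across(+x) 0.9 z 68.11 rot [-3.1388e+00 -3.0000e-03  1.4568e+00] yaw want 1.457 F [-0.78 -4.52  1.64]
```

{"fn": "carry_out", "kwargs": {"targets": [[[0.004,0,-0.0007],0],[[0.004,0,0],0],[[0.004,0,0],0],[[0.004,0,0.0002],0]]}}

```text
time: 6.08
tool_pos: [0.5113, -0.0537, 0.0686]
tool_rot: [-3.138, -0.004, 1.457]
contact_force: [-1.1, -1.4, 1.8]
opening: 0.0006
```

```bash
python3 st.py
```

```text
6.08 along from tab5 mm 42.0 across(+x) 0.6 z 68.55 rot [-3.138  -0.0044  1.4566] yaw want 1.457 F [-1.15 -1.38  1.77]
```

{"fn": "carry_out", "kwargs": {"targets": [[[0.005,0,0],0],[[0.005,0,0],0],[[0.005,0,0],0],[[0.005,0,0],0]]}}

```text
time: 6.58
tool_pos: [0.5138, -0.033, 0.0687]
tool_rot: [-3.138, -0.003, 1.457]
contact_force: [-1.2, -4.6, 1.7]
opening: 0.0004
```

```bash
python3 st.py
```

```text
6.58 along from tab5 mm 62.7 across(+x) 0.6 z 68.66 rot [-3.1381 -0.0034  1.4567] yaw want 1.457 F [-1.22 -4.64  1.72]
```

{"fn": "carry_out", "kwargs": {"targets": [[[0.005,0,0],0],[[0.005,0,0],0],[[0.005,0,0.0002],0],[[0.005,0,0.0002],0]]}}

```text
time: 7.08
tool_pos: [0.5162, -0.0112, 0.0683]
tool_rot: [-3.138, -0.004, 1.456]
contact_force: [0.1, -1.0, 1.7]
opening: 0.0005
```

```bash
python3 st.py
```

```text
7.08 along from tab5 mm 84.7 across(+x) 0.5 z 68.33 rot [-3.138  -0.0044  1.4564] yaw want 1.457 F [ 0.13 -0.98  1.72]
```

{"fn": "carry_out", "kwargs": {"targets": [[[0.005,0,-0.0002],0],[[0.005,0,0],0],[[0.005,0,0],0],[[0.005,0,0],0]]}}

```text
time: 7.58
tool_pos: [0.5184, 0.0093, 0.0685]
tool_rot: [-3.138, -0.003, 1.457]
contact_force: [-0.8, -5.4, 2.2]
opening: 0.0002
```

```bash
python3 st.py
```

```text
7.58 along from tab5 mm 105.4 across(+x) 0.4 z 68.51 rot [-3.1375e+00 -3.0000e-03  1.4569e+00] yaw want 1.457 F [-0.83 -5.43  2.17]
```

{"fn": "carry_out", "kwargs": {"targets": [[[0.005,0,0],0],[[0.005,0,0],0],[[0.005,0,0.0002],0],[[0.005,0,0.0002],0]]}}

```text
time: 8.07
tool_pos: [0.5209, 0.0313, 0.0683]
tool_rot: [-3.138, -0.004, 1.457]
contact_force: [-0.2, -2.0, 2.7]
opening: -0.0
```

```bash
python3 st.py
```

```text
8.07 along from tab5 mm 127.4 across(+x) 0.4 z 68.28 rot [-3.1377 -0.004   1.4566] yaw want 1.457 F [-0.16 -2.    2.7 ]
```

{"fn": "carry_out", "kwargs": {"targets": [[[0.005,0,-0.0002],0],[[0.005,0,0],0],[[0.005,0,0],0],[[0.005,0,0],0]]}}

```text
time: 8.57
tool_pos: [0.5231, 0.052, 0.0684]
tool_rot: [-3.137, -0.003, 1.457]
contact_force: [0.3, -1.3, 2.0]
opening: 0.0004
```

```bash
python3 st.py
```

```text
8.57 along from tab5 mm 148.3 across(+x) 0.3 z 68.4 rot [-3.1372 -0.0033  1.4566] yaw want 1.457 F [ 0.34 -1.33  1.99]
```

{"fn": "carry_out", "kwargs": {"targets": [[[0.005,0,0],0],[[0.005,0,0],0],[[0.005,0,0],0],[[0.005,0,0],0],[[0.005,0,0],0],[[0,0,0],0]]}}

```text
time: 9.32
tool_pos: [0.5258, 0.0802, 0.0682]
tool_rot: [-3.136, -0.005, 1.457]
contact_force: [-0.2, -0.5, -0.6]
opening: 0.0003
```

```bash
python3 st.py
```

```text
9.32 along from tab5 mm 176.6 across(+x) -0.2 z 68.17 rot [-3.1363 -0.0049  1.4569] yaw want 1.457 F [-0.17 -0.53 -0.61]
```

{"fn": "carry_out", "kwargs": {"targets": [[[0,0,-0.01],0],[[0,0,-0.03],0],[[0,0,-0.03],0],[[0,0,-0.03],0],[[-0.03,-0.03,-0.02],0],[[-0.03,-0.04,0],0],[[-0.02,-0.04,0],0],[[0,0,0],0]]}}

```text
time: 10.32
tool_pos: [0.4051, 0.0103, 0.1961]
tool_rot: [-3.14, -0.005, 1.456]
contact_force: [0.9, -0.4, 0.2]
opening: 0.0006
```

```bash
python3 - <<'E'
from h import *
import pickle
for n,(a,b,c,d) in dict(scene=(150,250,230,430),wrist=(0,300,120,520),top=(100,280,230,470)).items():
    im=eyes.read_camera(n);cv2.imwrite(f"pics/{n}3.png",cv2.resize(im[a:b,c:d,::-1],(800,int(800*(b-a)/(d-c))),interpolation=cv2.INTER_CUBIC))
E
python3 st.py
```

```text
10.47 along from tab5 mm 94.3 across(+x) -109.1 z 196.05 rot [ 3.1409 -0.0049  1.4576] yaw want 1.457 F [ 0.73 -0.33  0.46]
```

View pics/scene3.png

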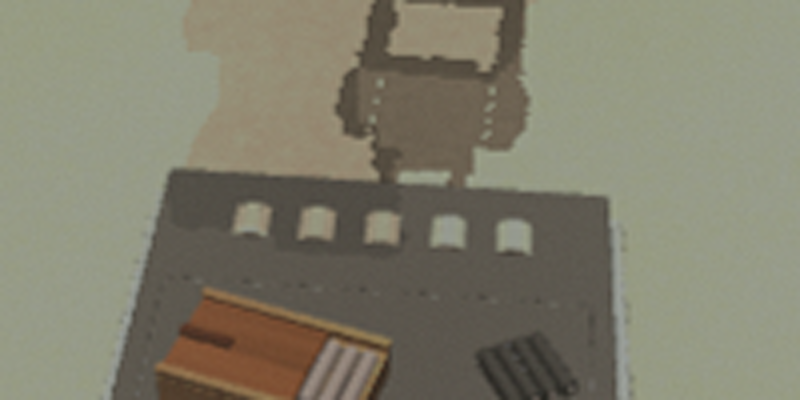

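View pics/wrist3.png

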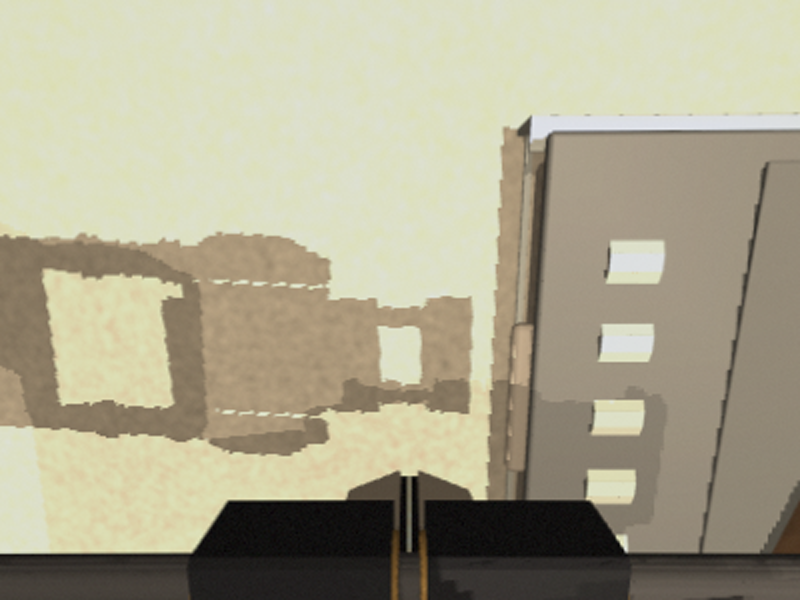

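View pics/top3.png

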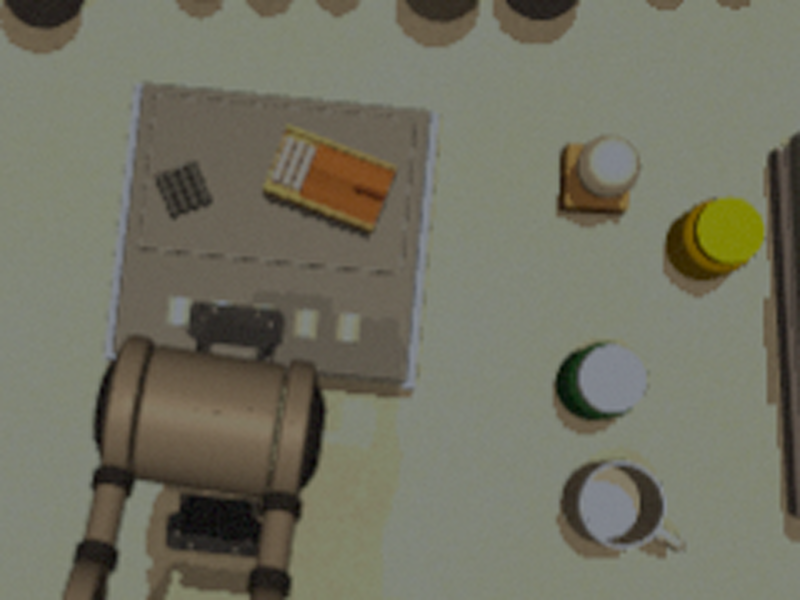

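```bash
python3 -c "
from cell import order;print(order.hand_in())"
```

```text
the job is handed in; nothing more can be done
None
```

I pressed all five snap tabs home in one light pass, starting at tab 5, the end nearer the green jar, and finishing at tab 1. I used the closed fingertips at about 68–69 mm height, then lifted clear and handed the job in at about 10.5 s.

- **Force:** at the readings I took between moves, the downward force was about 2–3 N. The sideways force peaked at about 5.4 N.
- **Tabs:** the final scene picture shows all five tabs equally sunk. About 21 mm of each still shows above the lid, which works out to roughly 6.5 mm pressed, against the 4.5 mm needed. In the other two views some tabs were hidden by the arm or gripper, but those visible agreed.
- **Other objects:** the jar, mug, wooden box, cell strip, bulb and yellow look-alike looked unmoved. The timer and tin were outside the cropped final pictures, so I did not re-check them, but the arm never went near them.
- **Disagreements:** the three cameras differed by up to about 2 mm on the tab positions. The fingertip also rode up to 70.4 mm on the first slope, and I brought it back down before it reached the crest of tab 5.

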